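# Seat a keyed filter cell on a detector head by feel and hold it home

### The arm

A 6-joint arm with a two-finger parallel gripper is mounted at the origin on a cart in front of the work surface, level with it; the furniture and walls round the work are solid. World frame = base frame: x ahead of the robot, y to its left, z up, the work surface at z = 0. Lengths are in m, angles in rad, forces in N, time in s.
With the tool pointing down it reaches from about 0.4 to 0.825 m from the base axis. Payload 7 kg.
Tool frame: the origin (TCP) lies at the centre of the arm's flange, where the gripper is bolted on; the fingertips stand 178 mm ahead of it and the grasp point (between the pads) lies 159 mm ahead of it; x points along the fingers, z is the direction in which the jaws open and shut, and the axes are right-handed (so a half turn about x gives the same grasp; the last joint's range is limited). The gripper opens to 88 mm and grips with 3 to 60 N. Pads are 19 mm wide; open, the fingers measure 130 mm over their backs; the gripper's body (78 mm by 193 mm) begins 47 mm behind the grasp point.
Start: joints at [1.548, 0.359, 0.012, 0, -1.224, -0.288], TCP at [0.206, 0.643, 0.405] pointing down, gripper open.
Joint ranges: [-3.07, 3.07], [-1.43, 2.12], [-1.02, 1.25], [-3.03, 1.67], [-3.05, -0], [-3.03, 3.03]. Speed limits (rad/s): [2.39, 2.39, 3.01, 3.14, 3.14, 3.14].

### API

Orientations are given as [roll, pitch, yaw] about the fixed x, y, z axes, in that order (R = Rz(yaw) Ry(pitch) Rx(roll)).
In Python, from station import telemetry, optics, job_done, finder gives the robot as it stands.
- The arm moves only by the tool play_rows, never from a script. Its argument "steps" is a list of rows, each an object of numbers: "gripper": the opening, from 0 (shut) to 1 (fully open); "tx", "ty", "tz": the shift along the tool's x, y, z in units of 25 mm (1.0 is 25 mm); "ax", "ay", "az": the turn, a rotation vector about the tool's x, y, z in units of 6 degrees (1.0 is 6 degrees). In form: [{"gripper": .., "tx": .., "ty": .., "tz": .., "ax": .., "ay": .., "az": ..}, ...]. A call has 1 to 20 rows; each row shifts and turns the commanded pose from where the row before left it, along the tool's axes as they then stand; what a row does not reach is not made up. A row lasts 1/12 s, in which the tool goes at most 41.7 mm and 7.16 degrees, less where a joint would pass 70% of its speed; a pose out of reach is approached as far as the arm can. A call is refused whole if a number of a shift passes 1 or a number of a turn 1, either way. A call with a gripper value outside its range is refused whole. The fingers move at their own pace and stop on an object; "newtons" is the grip in N (left out, the last holds). Time passes only in rows, so rows that do not move let the fingers close. It gives the time, the measured TCP pose, the force and the opening at its end, in the units of the state.
- telemetry.get_state(): the state, without advancing time (a new reading comes with each control period).
- optics.grab_frame(name): name is "scene" or "top"; returns the picture (420x560x3 uint8, red, green, blue); there is no depth.
- optics.calibration(name): a dict with "fx", "fy", "cx", "cy" (pixels), "k1" (the pictures are not rectified: a ray, as slopes to the right and down, at radius r is drawn at 1 + k1 r^2 times it, then the intrinsics apply), "T" (4x4, takes a point from camera to world coordinates). Camera axes: x right, y down, z forward; pixel columns grow to the right and rows downward; lengths in m; the calibration is good to about 2 mm. A picture is of the moment at which its call begins. calibration takes no time and is no camera call.
- job_done(): hands the job in, once; it reports no verdict.
Trained networks look in the newest picture that a camera, given by its name, has taken for a name from the list of things; names that differ only in an ending like _2 or _b are one class to them, and where a whole thing is asked for, a point or a joint stands for the part that bears it (a point fixed in the world has none). Each returns a list of dicts, best first, with "confidence" (0 to 1); they miss things now and then, are a little off and sometimes report something else, mostly with a low value. They report only what shows in the picture. A call takes as long as a camera call. They do not tell look-alikes from the thing itself.
- finder.look_for(query, camera): "extent" ([left, top, right, bottom] in pixels, round what is visible of it).
- finder.silhouettes(query, camera): "pixels" (420x560 bool, what is visible of it) and "extent" ([left, top, right, bottom] in pixels, round what is visible of it).
- finder.pinpoint(query, camera): "location" ([row, column] in pixels: a listed point, or the origin of a listed thing).
The state is a dict: "t": time; "q": joint angles; "qd": joint speeds; "joint_efforts": joint torques, N m; "eef_pos": TCP position; "ee_rot": TCP orientation; "force": force on the tool from outside, world axes, zero at the start; "moment": the same for the moment, N m; "width": finger opening in m.
Only numpy, scipy, OpenCV 4.12 (cv2) and the standard library are available. Lean on these libraries where they do the work, as an engineer would, in place of code of your own. Each camera call takes 0.05 s, during which the arm holds its last target.

### The job

Pick up the loose filter cell by its knurled collar, gently because it carries thin glass, and set it upright over the spigot of the detector head. Turn it until the hidden keyways underneath drop over the lugs, then press it fully home on its seat against the spring, without forcing it. Finish while still holding it pushed home (it springs up if let go), and leave the other things on the bench where they are.

Things in the scene. Friction and masses are not known exactly. Their poses are not given: they have to be found in the camera images.
- cell_centre (a point): Centre, half-way up, of the filter cell: a loose round dark-metal knurled collar, 48 mm across, 44 mm tall, about 0.12 kg, standing upright on the bench on its open end; its flat top has a bright ring round a glass window. z is its axis, up. Grip it across its solid upper 20 mm.
- filter_cell: The same cell, origin at the centre of its underside. Because of the glass the squeeze of the fingers on it, both fingers added, must stay under 110 N (20 to 40 N a finger is good), and all its contact forces on the head together, pressing and wedging added, must stay under 100 N: press with some 10 to 20 N, meeting the seat at 15 mm/s or less.
- cell_foot (a point): Centre of the cell's underside, z up its axis. A bore of 25 mm diameter goes 24 mm up into it; in its wall are four keyways, 90 degrees apart, each 9 mm wide, reaching 20 mm from the axis. They open downwards only, cannot be seen, and their angle in this frame is not known: find them by turning; a quarter turn always passes one.
- detector_head: White housing 100 x 84 x 50 mm, fixed to the bench, with a bright round flange 62 mm across on top; origin under its centre at bench height, z up, x and y along its sides. Position, side and yaw vary.
- seat (a point): Centre of the seat (top of the flange), 56 mm above the bench; z up. From it a steel spigot, 23 mm in diameter, rises 20 mm (top 6 mm tapered to 18 mm). At its foot stand four lugs at +x, +y, -x, -y: 5 mm wide, out to 17.5 mm from the axis, 9 mm high. An unaligned cell rests on them, its underside 9 mm above the seat; within about 0.1 rad of alignment it can go down to the seat.
- plunger (a joint): Travel in m of the 12 mm brass spring plunger on top of the spigot: 0 when free (tip 32 mm above the seat, 1 mm below the roof of the bore of a cell resting on the lugs), 0.008 with the cell fully home. It pushes the cell up with 3 N at first touch, 7 N when home.
- marker_pt (a point): A black marker lying on the bench, 130 mm long, 16 mm thick: a bystander, leave it alone. The point is half-way up.
- petri_pt (a point): A closed round petri dish, 59 mm across, 15 mm tall: a bystander. The point is half-way up.
- bench_timer_pt (a point): A flat bench timer with three keys, 64 x 64 x 18 mm: a bystander. The point is half-way up.
- label_tape_pt (a point): A roll of label tape lying flat, 78 mm across, 19 mm tall: a bystander. The point is on its axis, 8 mm above the bench.
- beaker_pt (a point): An empty clear beaker, 97 mm across, 75 mm tall: a bystander. The point is on its axis, 8 mm above the bench.
- notes_pt (a point): A pad of sticky notes, 78 x 77 x 13 mm: a bystander. The point is 8 mm above the bench.
Mind the look-alikes: they are no part of the job. There is more than one size of the filter_cell; the job needs the largest.

How it is judged:
By the outcome, as a careful person would: the job done as asked, in the order asked, and still so for the second after the job is handed in, while the arm keeps its last pose, push and grip.
It also fails if it takes over 61 s, if anything falls off the work surface, if the arm or the gripper's body presses on something with over 40 N, if the wrist force passes 120 N, or if a joint passes its speed limit or range.

## Working session

There is one attempt and no reset: what is moved stays moved. The work goes in short steps, Python scripts to look and compute and a tool call to move; the robot and the scene stay as the last step left them, time stands still between calls to the robot, and variables do not carry over. Pictures are saved under pics/ and viewed, and the job is handed in when it is done.

Besides the shell and the picture viewer there is one more tool, called after ">>>" by a JSON object that holds its "fn" and its "kwargs". play_rows: Moves the arm, as the interface text tells. Its arguments: {"type":"object","properties":{"steps":{"type":"array"},"newtons":{"type":"number"}},"required":["steps"]}

```bash
mkdir -p pics; ls; cat > h.py <<'E'
import numpy as np, cv2
from station import telemetry, optics, job_done, finder
def pix2world(name,row,col,z):
    c=optics.calibration(name);T=np.array(c["T"])
    d=np.array([(col-c["cx"])/c["fx"],(row-c["cy"])/c["fy"]]);u=d.copy()
    for _ in range(30): u=d/(1+c["k1"]*(u@u))
    r=T[:3,:3]@np.array([u[0],u[1],1.]);o=T[:3,3]
    return o+r*(z-o[2])/r[2]
def world2pix(name,p):
    c=optics.calibration(name);T=np.array(c["T"])
    q=T[:3,:3].T@(np.array(p)-T[:3,3]);u=q[:2]/q[2];u=u*(1+c["k1"]*(u@u))
    return c["fy"]*u[1]+c["cy"],c["fx"]*u[0]+c["cx"]
def save(img,fn,s=1.4):
    cv2.imwrite('pics/'+fn,cv2.resize(img[:,:,::-1],None,fx=s,fy=s,interpolation=cv2.INTER_CUBIC))
E
python3 - <<'E'
from h import *
for n in ("scene","top"):
    save(optics.grab_frame(n),n+'1.png',1.4)
    c=optics.calibration(n);print(n,c["fx"],c["k1"],np.round(c["T"],3).tolist())
    for q in ("filter_cell","detector_head"):
        for d in finder.look_for(q,n): print(q,d)
    for q in ("cell_centre","seat","detector_head"):
        for d in finder.pinpoint(q,n): print(q,d)
print(telemetry.get_state())
E
```

```text
pics
scene 495.79462050630036 -0.04128073945298912 [[0.718, -0.361, 0.596, -0.027], [-0.696, -0.385, 0.606, -0.566], [0.011, -0.849, -0.528, 0.596], [0.0, 0.0, 0.0, 1.0]]
filter_cell {'extent': [227.7, 213.9, 250.0, 245.7], 'confidence': 0.7}
filter_cell {'extent': [199.6, 208.9, 216.6, 229.4], 'confidence': 0.65}
filter_cell {'extent': [255.2, 243.8, 267.5, 264.4], 'confidence': 0.61}
filter_cell {'extent': [276.9, 159.2, 316.4, 205.0], 'confidence': 0.23}
detector_head {'extent': [317.9, 262.4, 399.3, 324.9], 'confidence': 0.87}
cell_centre {'location': [219.9, 206.6], 'confidence': 0.76}
cell_centre {'location': [248.9, 260.2], 'confidence': 0.74}
cell_centre {'location': [229.4, 238.9], 'confidence': 0.63}
seat {'location': [278.6, 357.7], 'confidence': 0.79}
detector_head {'location': [300.0, 352.9], 'confidence': 0.91}
detector_head {'location': [190.7, 295.9], 'confidence': 0.71}
top 515.9106155298994 -0.13360770262532515 [[-0.017, -0.977, 0.211, 0.331], [-1.0, 0.015, -0.008, 0.008], [0.005, -0.211, -0.977, 1.13], [0.0, 0.0, 0.0, 1.0]]
filter_cell {'extent': [270.0, 241.6, 282
[... 599 characters left out ...]
ce': 0.8}
detector_head {'location': [244.1, 237.2], 'confidence': 0.34}
{'t': 0.6, 'q': array([ 1.54811036e+00,  3.58572136e-01,  1.18680410e-02, -2.84026755e-05,
       -1.22406658e+00, -2.88101701e-01]), 'qd': array([ 0.00020796, -0.00066697,  0.00027002, -0.00114365, -0.00134814,
       -0.00046962]), 'joint_efforts': array([ 8.53608708e-04, -5.81986606e+01,  2.93181056e+01,  6.99957579e+00,
        1.23183566e-02, -2.60945194e-05]), 'eef_pos': array([0.20642509, 0.64262487, 0.40466022]), 'ee_rot': array([-2.04789483,  1.57075929,  2.35369683]), 'force': array([-0.14450159,  0.12475913, -0.17346062]), 'moment': array([-0.00234991,  0.04158448, -0.02981223]), 'width': 0.08758862728545365}
```

View pics/scene1.png

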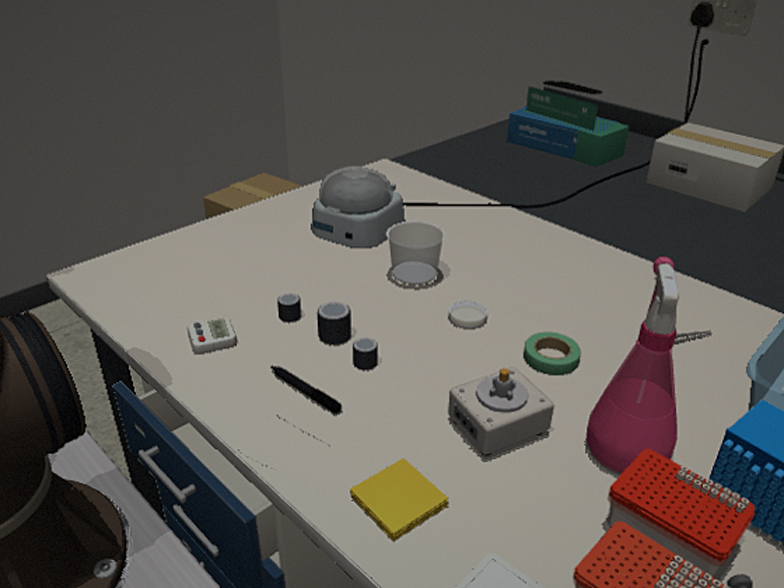

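View pics/top1.png

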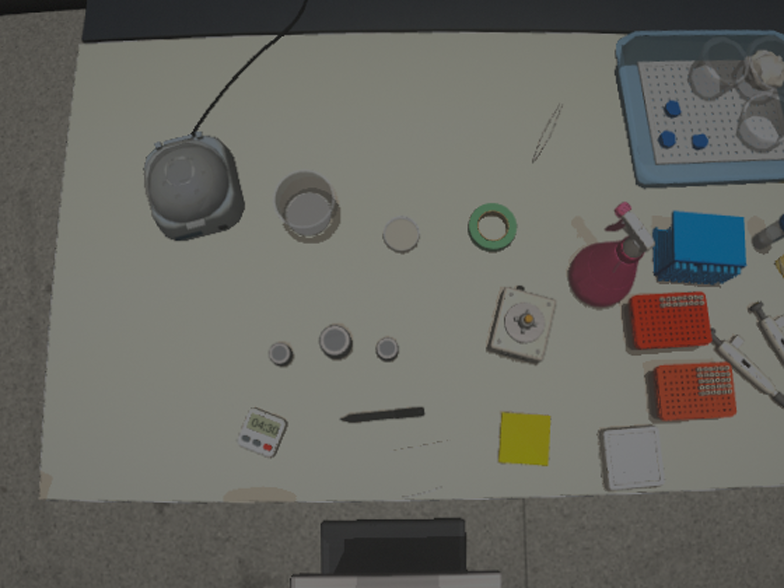

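The three cell candidates in the top view (raw px column, row) are (200,253), (239,244) and (276,249). The middle one is clearly the largest and should be the job's cell. The head is at about (375,230). I'll confirm with crops and measure.

```bash
python3 - <<'E'
from h import *
a=optics.grab_frame("top"); s=optics.grab_frame("scene")
A=cv2.resize(a[215:275,185:295],None,fx=7,fy=7,interpolation=cv2.INTER_CUBIC)
B=cv2.resize(a[195:270,340:405],None,fx=7,fy=7,interpolation=cv2.INTER_CUBIC)
C=cv2.resize(s[200:275,190:280],None,fx=7,fy=7,interpolation=cv2.INTER_CUBIC)
D=cv2.resize(s[255:330,310:405],None,fx=7,fy=7,interpolation=cv2.INTER_CUBIC)
for n,i in zip("ABCD",(A,B,C,D)): save(i,"crop%s.png"%n,1)
for n in ("top","scene"):
  for q in ("filter_cell",):
    for d in finder.silhouettes(q,n):
      ys,xs=np.nonzero(d["pixels"]);print(n,q,d["confidence"],len(xs),xs.mean(),ys.mean(),d["extent"])
  for q in ("marker_pt","petri_pt","bench_timer_pt","label_tape_pt","beaker_pt","notes_pt"):
    r=finder.pinpoint(q,n)
    if r: print(q,r[0]["confidence"],pix2world(n,*r[0]["location"],0.008).round(3))
for (r,c) in ((253,199.7),(245.5,238.2),(248.3,274.9)): print(pix2world("top",r,c,.022))
print(pix2world("scene",229.4,238.9,.022),pix2world("scene",278.6,357.7,.056),pix2world("top",229.4,374.7,.056))
E
```

```text
top filter_cell 0.76 203 199.935960591133 253.7536945812808 [194.0, 242.6, 207.5, 263.7]
top filter_cell 0.59 462 239.2987012987013 244.04761904761904 [228.4, 228.5, 247.6, 256.4]
top filter_cell 0.48 238 276.2773109243698 249.35714285714286 [268.8, 239.3, 284.1, 257.2]
petri_pt 0.87 [ 0.685 -0.015  0.008]
bench_timer_pt 0.56 [0.373 0.203 0.008]
label_tape_pt 0.92 [ 0.686 -0.165  0.008]
beaker_pt 0.74 [0.72  0.136 0.008]
notes_pt 0.96 [ 0.358 -0.204  0.008]
scene filter_cell 0.92 619 238.7205169628433 230.33764135702745 [227.6, 215.9, 250.1, 244.7]
scene filter_cell 0.75 349 260.39541547277935 252.39828080229228 [252.7, 241.3, 269.5, 263.2]
scene filter_cell 0.6 274 206.2919708029197 219.36496350364965 [200.8, 209.0, 216.4, 231.7]
marker_pt 0.59 [0.389 0.01  0.008]
petri_pt 0.86 [ 0.687 -0.011  0.008]
bench_timer_pt 0.79 [0.363 0.188 0.008]
label_tape_pt 0.81 [ 0.698 -0.164  0.008]
beaker_pt 0.98 [0.726 0.136 0.008]
notes_pt 0.6 [ 0.353 -0.199  0.008]
[0.48734124 0.17387105 0.022     ]
[0.5026098  0.09020588 0.022     ]
[0.49526413 0.01065815 0.022     ]
[0.50870901 0.08983192 0.022     ] [ 0.52725372 -0.19931593  0.056     ] [ 0.52708785 -0.20225047  0.056     ]
```

View pics/cropA.png

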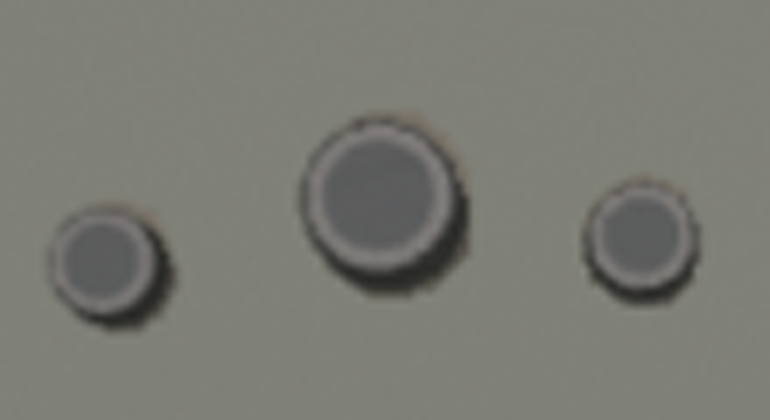

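View pics/cropB.png

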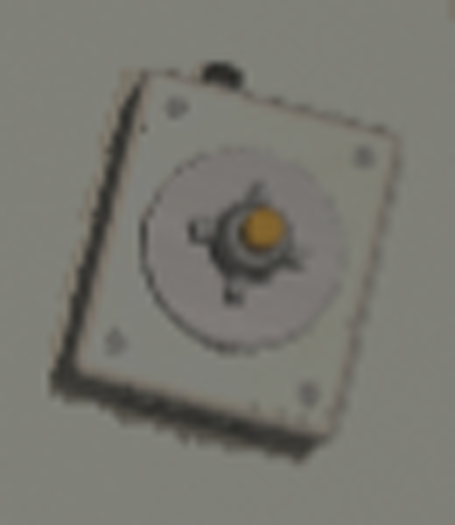

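View pics/cropC.png

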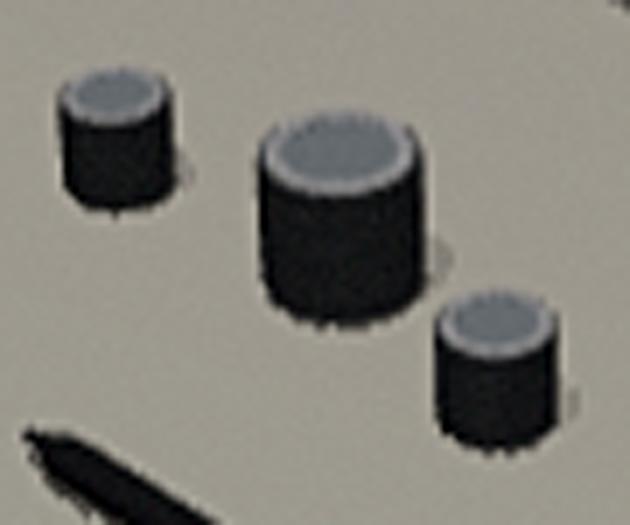

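View pics/cropD.png

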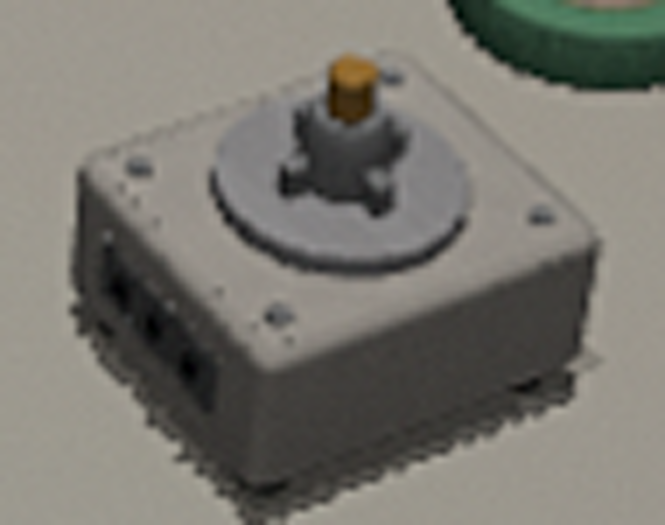

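```bash
python3 - <<'E'
from h import *
w=lambda n,o,x,y,z:pix2world(n,o[1]+(y+.5)/7-.5,o[0]+(x+.5)/7-.5,z)
print("cell",w("top",(185,215),379,193,.044),w("scene",(190,200),339,152,.044))
print("seat",w("top",(340,195),244,248,.056),w("scene",(310,255),340,178,.056))
print("plunger tip",w("top",(340,195),264,228,.088),w("scene",(310,255),354,70,.088))
P=[w("top",(340,195),*p,.050)[:2] for p in((145,72),(398,135),(325,432),(75,375))]
print(np.round(P,4),np.mean(P,0))
for i in range(4):
  d=P[(i+1)%4]-P[i];print(np.hypot(*d),np.degrees(np.arctan2(d[1],d[0])))
# draw projected model in both
for n in("top","scene"):
  im=optics.grab_frame(n);im=cv2.resize(im,None,fx=6,fy=6,interpolation=cv2.INTER_CUBIC)
  t=np.linspace(0,2*np.pi,90)
  def circ(c,r,col):
    pts=[world2pix(n,[c[0]+r*np.cos(a),c[1]+r*np.sin(a),c[2]]) for a in t]
    pts=np.array([[(p[1]+.5)*6-.5,(p[0]+.5)*6-.5] for p in pts]);cv2.polylines(im,[np.round(pts).astype(int)],True,col,1)
    return pts
  c1=w("top",(185,215),379,193,.044) if n=="top" else w("scene",(190,200),339,152,.044)
  s1=w("top",(340,195),244,248,.056) if n=="top" else w("scene",(310,255),340,178,.056)
  p=circ(c1,.024,(255,0,0)); circ([c1[0],c1[1],0],.024,(0,255,0))
  q=circ(s1,.031,(255,0,0)); circ([*s1[:2],.088],.006,(0,255,0))
  a=p.mean(0).astype(int);b=q.mean(0).astype(int)
  out=np.hstack([im[i[1]-200:i[1]+200,i[0]-200:i[0]+200] for i in(a,b)]);save(out,"fit_%s.png"%n,1)
E
```

```text
cell [0.50641687 0.08747876 0.044     ] [0.5058414  0.08825002 0.044     ]
seat [ 0.52580122 -0.20159683  0.056     ] [ 0.52488953 -0.20211035  0.056     ]
plunger tip [ 0.52589524 -0.20162605  0.088     ] [ 0.5259698  -0.20147094  0.088     ]
[[ 0.5825 -0.175 ]
 [ 0.5614 -0.2527]
 [ 0.4698 -0.2246]
 [ 0.4887 -0.1491]] [ 0.52563224 -0.2003495 ]
0.08052761726608614 -105.18499869257712
0.09584421501697475 162.90223140930772
0.07780424518572032 75.95578962524246
0.0973409190670726 -15.455929656051385
```

View pics/fit_top.png

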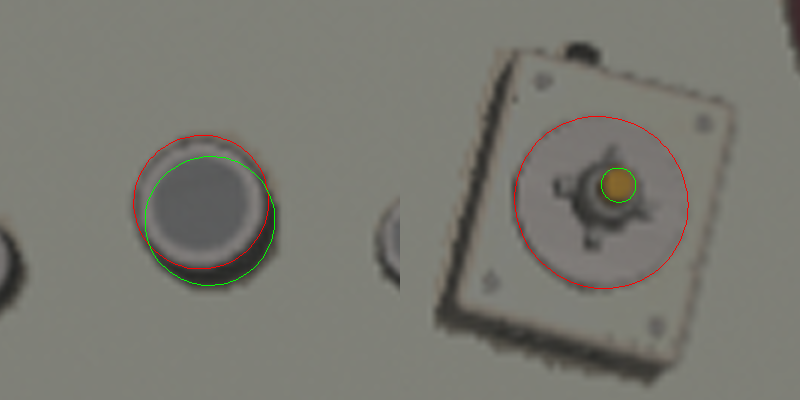

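View pics/fit_scene.png

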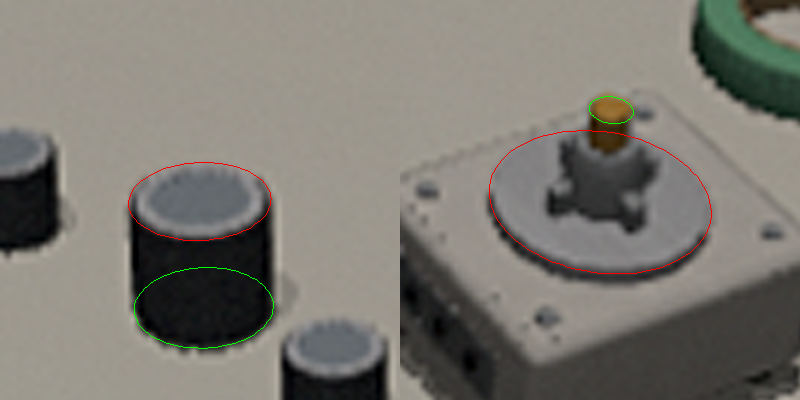

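The middle cell (top crop centre (379,193), about 22 px across against 16 px for the others) is the largest, so that is the one to take. Next I'll check the nearby bottle and the tool axes.

```bash
python3 - <<'E'
from h import *
from scipy.spatial.transform import Rotation as Ro
print("bottle base scene",pix2world("scene",440/1.4,632/1.4,0.03),"L/R",pix2world("scene",430/1.4,588/1.4,0.03),pix2world("scene",430/1.4,677/1.4,.03))
print("top blob",pix2world("top",272/1.4,602/1.4,.03),pix2world("top",272/1.4,569/1.4,.03))
# nozzle top triangulate
for z in(.15,.18,.2,.22,.25): print(z,pix2world("scene",265/1.4,663/1.4,z)[:2],pix2world("top",210/1.4,625/1.4,z)[:2])
s=telemetry.get_state()
R=Ro.from_euler('xyz',s["ee_rot"]).as_matrix();print(R.round(3))
E
```

```text
bottle base scene [ 0.59342146 -0.34396947  0.03      ] L/R [ 0.57074824 -0.29882095  0.03      ] [ 0.64775408 -0.37305157  0.03      ]
top blob [ 0.60911802 -0.33666051  0.03      ] [ 0.60978803 -0.28307651  0.03      ]
0.15 [ 0.79078984 -0.25291741] [ 0.67131414 -0.34131065]
0.18 [ 0.73585349 -0.27398166] [ 0.66089806 -0.33059863]
0.2 [ 0.69922925 -0.28802449] [ 0.653954   -0.32345728]
0.22 [ 0.66260501 -0.30206732] [ 0.64700995 -0.31631593]
0.25 [ 0.60766865 -0.32313157] [ 0.63659387 -0.3056039 ]
[[-0.     0.952 -0.306]
 [-0.    -0.306 -0.952]
 [-1.    -0.     0.   ]]
```

```bash
cat >> h.py <<'E'
from scipy.spatial.transform import Rotation as Ro
def plan(target,jaw=None):
    s=telemetry.get_state();R=Ro.from_euler('xyz',s["ee_rot"]).as_matrix();p=s["eef_pos"]
    d=R.T@(np.array(target)-p)/.025
    ang=np.degrees(np.arctan2(R[1,2],R[0,2]))
    print("t %.2f pos"%s["t"],p.round(4),"jaw %.2f"%ang,"xdir",R[:,0].round(4),"F",s["force"].round(2),"M",s["moment"].round(3),"w %.4f"%s["width"],"q",s["q"].round(3))
    print("tool units",d.round(3))
    if jaw is not None:
        a=(ang-jaw+90)%180-90; print("ax units (6deg)",round(a/6,3))
E
python3 -c "
from h import *
plan([.505,.088,.274],12)"
```

```text
t 1.50 pos [0.2064 0.6426 0.4047] jaw -107.81 xdir [-0. -0. -1.] F [-0.81 -0.14  0.66] M [0.035 0.021 0.004] w 0.0875 q [ 1.548  0.359  0.012 -0.    -1.224 -0.288]
tool units [ 5.226 18.155 17.471]
ax units (6deg) 10.032
```

>>> {"fn": "play_rows", "kwargs": {"steps": [{"tx": 0.26,"ty": 0.9,"tz": 0.87,"gripper": 1},{"tx": 0.26,"ty": 0.9,"tz": 0.87,"gripper": 1},{"tx": 0.26,"ty": 0.9,"tz": 0.87,"gripper": 1},{"tx": 0.26,"ty": 0.9,"tz": 0.87,"gripper": 1},{"tx": 0.26,"ty": 0.9,"tz": 0.87,"gripper": 1},{"tx": 0.26,"ty": 0.9,"tz": 0.87,"gripper": 1},{"tx": 0.26,"ty": 0.9,"tz": 0.87,"gripper": 1},{"tx": 0.26,"ty": 0.9,"tz": 0.87,"gripper": 1},{"tx": 0.26,"ty": 0.9,"tz": 0.87,"gripper": 1},{"tx": 0.26,"ty": 0.9,"tz": 0.87,"gripper": 1},{"tx": 0.26,"ty": 0.9,"tz": 0.87,"gripper": 1},{"tx": 0.26,"ty": 0.9,"tz": 0.87,"gripper": 1},{"tx": 0.26,"ty": 0.9,"tz": 0.87,"gripper": 1},{"tx": 0.26,"ty": 0.9,"tz": 0.87,"gripper": 1},{"tx": 0.26,"ty": 0.9,"tz": 0.87,"gripper": 1},{"tx": 0.26,"ty": 0.9,"tz": 0.87,"gripper": 1},{"tx": 0.26,"ty": 0.9,"tz": 0.87,"gripper": 1},{"tx": 0.26,"ty": 0.9,"tz": 0.87,"gripper": 1},{"tx": 0.26,"ty": 0.9,"tz": 0.87,"gripper": 1},{"tx": 0.26,"ty": 0.9,"tz": 0.87,"gripper": 1}], "newtons": 25}}

```text
invalid input
```

>>> {"fn": "play_rows", "kwargs": {"steps": [{"ax": 1},{"ax": 1},{"ax": 1},{"ax": 1},{"ax": 1},{"ax": 1},{"ax": 1},{"ax": 1},{"ax": 1},{"ax": 1},{}]}}

```text
invalid input
```

```bash
python3 -c "
from h import *
plan([.505,.088,.274],12)"
```

```text
t 1.50 pos [0.2064 0.6426 0.4047] jaw -107.81 xdir [-0. -0. -1.] F [-0.81 -0.14  0.66] M [0.035 0.021 0.004] w 0.0875 q [ 1.548  0.359  0.012 -0.    -1.224 -0.288]
tool units [ 5.226 18.155 17.471]
ax units (6deg) 10.032
```

>>> {"fn": "play_rows", "kwargs": {"steps": [{"gripper": 1,"tx": 0.2,"ty": 0.4,"tz": 0.4,"ax": 0,"ay": 0,"az": 0}], "newtons": 25}}

```text
t: 1.58
eef_pos: [0.2123, 0.6315, 0.4001]
ee_rot: [3.136, 1.569, 1.255]
force: [0.5, -0.2, 1.1]
width: 0.0881
```

>>> {"fn": "play_rows", "kwargs": {"steps": [{"gripper": 1,"tx": 0.25,"ty": 0.89,"tz": 0.85,"ax": 0,"ay": 0,"az": 0},{"gripper": 1,"tx": 0.25,"ty": 0.89,"tz": 0.85,"ax": 0,"ay": 0,"az": 0},{"gripper": 1,"tx": 0.25,"ty": 0.89,"tz": 0.85,"ax": 0,"ay": 0,"az": 0},{"gripper": 1,"tx": 0.25,"ty": 0.89,"tz": 0.85,"ax": 0,"ay": 0,"az": 0},{"gripper": 1,"tx": 0.25,"ty": 0.89,"tz": 0.85,"ax": 0,"ay": 0,"az": 0},{"gripper": 1,"tx": 0.25,"ty": 0.89,"tz": 0.85,"ax": 0,"ay": 0,"az": 0},{"gripper": 1,"tx": 0.25,"ty": 0.89,"tz": 0.85,"ax": 0,"ay": 0,"az": 0},{"gripper": 1,"tx": 0.25,"ty": 0.89,"tz": 0.85,"ax": 0,"ay": 0,"az": 0},{"gripper": 1,"tx": 0.25,"ty": 0.89,"tz": 0.85,"ax": 0,"ay": 0,"az": 0},{"gripper": 1,"tx": 0.25,"ty": 0.89,"tz": 0.85,"ax": 0,"ay": 0,"az": 0},{"gripper": 1,"tx": 0.25,"ty": 0.89,"tz": 0.85,"ax": 0,"ay": 0,"az": 0},{"gripper": 1,"tx": 0.25,"ty": 0.89,"tz": 0.85,"ax": 0,"ay": 0,"az": 0},{"gripper": 1,"tx": 0.25,"ty": 0.89,"tz": 0.85,"ax": 0,"ay": 0,"az": 0},{"gripper": 1,"tx": 0.25,"ty": 0.89,"tz": 0.85,"ax": 0,"ay": 0,"az": 0},{"gripper": 1,"tx": 0.25,"ty": 0.89,"tz": 0.85,"ax": 0,"ay": 0,"az": 0},{"gripper": 1,"tx": 0.25,"ty": 0.89,"tz": 0.85,"ax": 0,"ay": 0,"az": 0},{"gripper": 1,"tx": 0.25,"ty": 0.89,"tz": 0.85,"ax": 0,"ay": 0,"az": 0},{"gripper": 1,"tx": 0.25,"ty": 0.89,"tz": 0.85,"ax": 0,"ay": 0,"az": 0},{"gripper": 1,"tx": 0.25,"ty": 0.89,"tz": 0.85,"ax": 0,"ay": 0,"az": 0},{"gripper": 1,"tx": 0.25,"ty": 0.89,"tz": 0.85,"ax": 0,"ay": 0,"az": 0}]}}

```text
t: 3.25
eef_pos: [0.5072, 0.0879, 0.2747]
ee_rot: [2.344, 1.57, 0.463]
force: [0.4, 1.2, -0.5]
width: 0.0877
```

>>> {"fn": "play_rows", "kwargs": {"steps": [{"gripper": 1,"tx": 0,"ty": 0,"tz": 0,"ax": 1,"ay": 0,"az": 0},{"gripper": 1,"tx": 0,"ty": 0,"tz": 0,"ax": 1,"ay": 0,"az": 0},{"gripper": 1,"tx": 0,"ty": 0,"tz": 0,"ax": 1,"ay": 0,"az": 0},{"gripper": 1,"tx": 0,"ty": 0,"tz": 0,"ax": 1,"ay": 0,"az": 0},{"gripper": 1,"tx": 0,"ty": 0,"tz": 0,"ax": 1,"ay": 0,"az": 0},{"gripper": 1,"tx": 0,"ty": 0,"tz": 0,"ax": 1,"ay": 0,"az": 0},{"gripper": 1,"tx": 0,"ty": 0,"tz": 0,"ax": 1,"ay": 0,"az": 0},{"gripper": 1,"tx": 0,"ty": 0,"tz": 0,"ax": 1,"ay": 0,"az": 0},{"gripper": 1,"tx": 0,"ty": 0,"tz": 0,"ax": 1,"ay": 0,"az": 0},{"gripper": 1,"tx": 0,"ty": 0,"tz": 0,"ax": 1,"ay": 0,"az": 0},{"gripper": 1,"tx": 0,"ty": 0,"tz": 0,"ax": 0,"ay": 0,"az": 0}]}}

```text
t: 4.17
eef_pos: [0.5067, 0.0894, 0.2748]
ee_rot: [-2.88, 1.57, 0.47]
force: [0.1, -0.8, -0.6]
width: 0.0873
```

```bash
python3 -c "
from h import *
save(optics.grab_frame('scene'),'s2.png')
plan([.505,.088,.274],12)"
```

```text
t 4.22 pos [0.5067 0.0893 0.2748] jaw -167.71 xdir [ 2.e-04  1.e-04 -1.e+00] F [-0.05 -0.15 -0.27] M [ 0.098 -0.055 -0.027] w 0.0875 q [ 0.557  0.223 -0.511  0.    -0.836 -0.342]
tool units [0.031 0.038 0.076]
ax units (6deg) 0.049
```

View pics/s2.png

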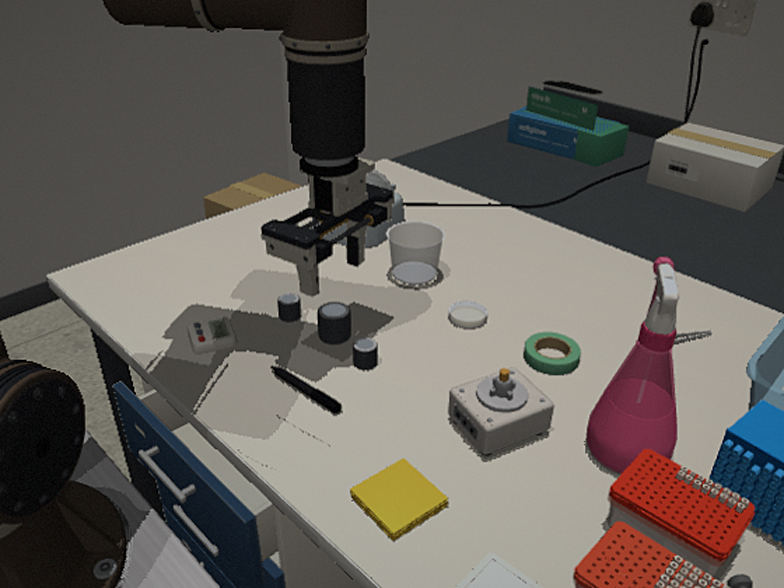

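The open jaws are over the big cell, with fingers clear of its neighbours. Going down now.

>>> {"fn": "play_rows", "kwargs": {"steps": [{"gripper": 1,"tx": 0.4,"ty": 0.04,"tz": 0.08,"ax": 0,"ay": 0,"az": 0},{"gripper": 1,"tx": 0.4,"ty": 0,"tz": 0,"ax": 0,"ay": 0,"az": 0},{"gripper": 1,"tx": 0.4,"ty": 0,"tz": 0,"ax": 0,"ay": 0,"az": 0},{"gripper": 1,"tx": 0.4,"ty": 0,"tz": 0,"ax": 0,"ay": 0,"az": 0},{"gripper": 1,"tx": 0.4,"ty": 0,"tz": 0,"ax": 0,"ay": 0,"az": 0},{"gripper": 1,"tx": 0.4,"ty": 0,"tz": 0,"ax": 0,"ay": 0,"az": 0},{"gripper": 1,"tx": 0.4,"ty": 0,"tz": 0,"ax": 0,"ay": 0,"az": 0},{"gripper": 1,"tx": 0.4,"ty": 0,"tz": 0,"ax": 0,"ay": 0,"az": 0},{"gripper": 1,"tx": 0,"ty": 0,"tz": 0,"ax": 0,"ay": 0,"az": 0},{"gripper": 1,"tx": 0,"ty": 0,"tz": 0,"ax": 0,"ay": 0,"az": 0}], "newtons": 20}}

```text
t: 5.05
eef_pos: [0.5047, 0.0878, 0.1939]
ee_rot: [0.377, 1.569, -2.551]
force: [0.4, 0.6, -0.6]
width: 0.088
```

```bash
python3 -c "
from h import *
for n in('scene','top'):
  im=optics.grab_frame(n); r,c=world2pix(n,[.505,.088,.04]); r=int(r);c=int(c)
  cv2.imwrite('pics/g_%s.png'%n,cv2.resize(im[r-40:r+40,c-50:c+50,::-1],None,fx=7,fy=7,interpolation=2))
plan([.505,.088,.194],12)"
```

```text
t 5.15 pos [0.5051 0.0881 0.1949] jaw -167.79 xdir [ 4.e-04  1.e-04 -1.e+00] F [ 0.42  0.32 -0.05] M [ 0.076 -0.049  0.029] w 0.0877 q [ 0.556  0.336 -0.595  0.    -0.64  -0.343]
tool units [0.036 0.001 0.005]
ax units (6deg) 0.034
```

View pics/g_scene.png

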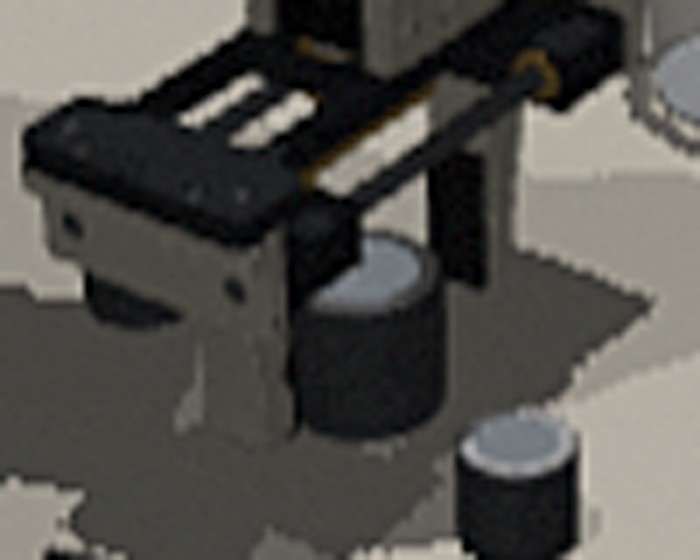

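The fingers straddle the big cell. Closing softly, then firming up.

>>> {"fn": "play_rows", "kwargs": {"steps": [{"gripper": 0.6,"tx": 0,"ty": 0,"tz": 0,"ax": 0,"ay": 0,"az": 0},{"gripper": 0.58,"tx": 0,"ty": 0,"tz": 0,"ax": 0,"ay": 0,"az": 0},{"gripper": 0.5,"tx": 0,"ty": 0,"tz": 0,"ax": 0,"ay": 0,"az": 0},{"gripper": 0.4,"tx": 0,"ty": 0,"tz": 0,"ax": 0,"ay": 0,"az": 0},{"gripper": 0.4,"tx": 0,"ty": 0,"tz": 0,"ax": 0,"ay": 0,"az": 0},{"gripper": 0.4,"tx": 0,"ty": 0,"tz": 0,"ax": 0,"ay": 0,"az": 0},{"gripper": 0.4,"tx": 0,"ty": 0,"tz": 0,"ax": 0,"ay": 0,"az": 0},{"gripper": 0.4,"tx": 0,"ty": 0,"tz": 0,"ax": 0,"ay": 0,"az": 0},{"gripper": 0.4,"tx": 0,"ty": 0,"tz": 0,"ax": 0,"ay": 0,"az": 0},{"gripper": 0.4,"tx": 0,"ty": 0,"tz": 0,"ax": 0,"ay": 0,"az": 0}], "newtons": 10}}

```text
t: 5.98
eef_pos: [0.5048, 0.0879, 0.1947]
ee_rot: [0.296, 1.571, -2.633]
force: [-2.2, 0.1, 3.1]
width: 0.0479
```

>>> {"fn": "play_rows", "kwargs": {"steps": [{"gripper": 0.4,"tx": 0,"ty": 0,"tz": 0,"ax": 0,"ay": 0,"az": 0},{"gripper": 0.4,"tx": 0,"ty": 0,"tz": 0,"ax": 0,"ay": 0,"az": 0},{"gripper": 0.4,"tx": 0,"ty": 0,"tz": 0,"ax": 0,"ay": 0,"az": 0},{"gripper": 0.4,"tx": 0,"ty": 0,"tz": 0,"ax": 0,"ay": 0,"az": 0}], "newtons": 30}}

```text
t: 6.32
eef_pos: [0.5047, 0.0879, 0.1947]
ee_rot: [0.264, 1.57, -2.664]
force: [-2.1, -0.6, 5.0]
width: 0.0477
```

```bash
python3 -c "
from h import *
plan([.505,.088,.294],12)"
```

```text
t 6.32 pos [0.5047 0.0879 0.1947] jaw -167.81 xdir [-3.e-04 -1.e-04 -1.e+00] F [-2.09 -0.57  4.99] M [-0.024  1.022  0.008] w 0.0477 q [ 0.556  0.336 -0.595 -0.    -0.64  -0.343]
tool units [-3.972e+00 -3.000e-03 -1.000e-02]
ax units (6deg) 0.032
```

>>> {"fn": "play_rows", "kwargs": {"steps": [{"gripper": 0.4,"tx": -0.1,"ty": 0,"tz": 0,"ax": 0,"ay": 0,"az": 0},{"gripper": 0.4,"tx": -0.2,"ty": 0,"tz": 0,"ax": 0,"ay": 0,"az": 0},{"gripper": 0.4,"tx": -0.4,"ty": 0,"tz": 0,"ax": 0,"ay": 0,"az": 0},{"gripper": 0.4,"tx": -0.6,"ty": 0,"tz": 0,"ax": 0,"ay": 0,"az": 0},{"gripper": 0.4,"tx": -0.6,"ty": 0,"tz": 0,"ax": 0,"ay": 0,"az": 0},{"gripper": 0.4,"tx": -0.6,"ty": 0,"tz": 0,"ax": 0,"ay": 0,"az": 0},{"gripper": 0.4,"tx": -0.6,"ty": 0,"tz": 0,"ax": 0,"ay": 0,"az": 0},{"gripper": 0.4,"tx": -0.6,"ty": 0,"tz": 0,"ax": 0,"ay": 0,"az": 0},{"gripper": 0.4,"tx": -0.6,"ty": 0,"tz": 0,"ax": 0,"ay": 0,"az": 0},{"gripper": 0.4,"tx": -0.4,"ty": 0,"tz": 0,"ax": 0,"ay": 0,"az": 0},{"gripper": 0.4,"tx": 0,"ty": 0,"tz": 0,"ax": 0,"ay": 0,"az": 0},{"gripper": 0.4,"tx": 0,"ty": 0,"tz": 0,"ax": 0,"ay": 0,"az": 0}]}}

```text
t: 7.32
eef_pos: [0.5048, 0.0879, 0.3127]
ee_rot: [-2.673, 1.569, 0.681]
force: [0.2, -0.5, -2.3]
width: 0.0473
```

```bash
python3 -c "
from h import *
save(optics.grab_frame('scene'),'s3.png')
plan([.5258,-.2018,.312],-18)"
```

```text
t 7.37 pos [0.5046 0.0878 0.3119] jaw -167.82 xdir [-2.e-04  3.e-04 -1.e+00] F [-0.62 -0.83 -0.95] M [ 0.072  0.032 -0.018] w 0.0473 q [ 0.556  0.175 -0.471 -0.    -0.924 -0.343]
tool units [-7.0000e-03  1.1504e+01  1.6140e+00]
ax units (6deg) 5.03
```

View pics/s3.png

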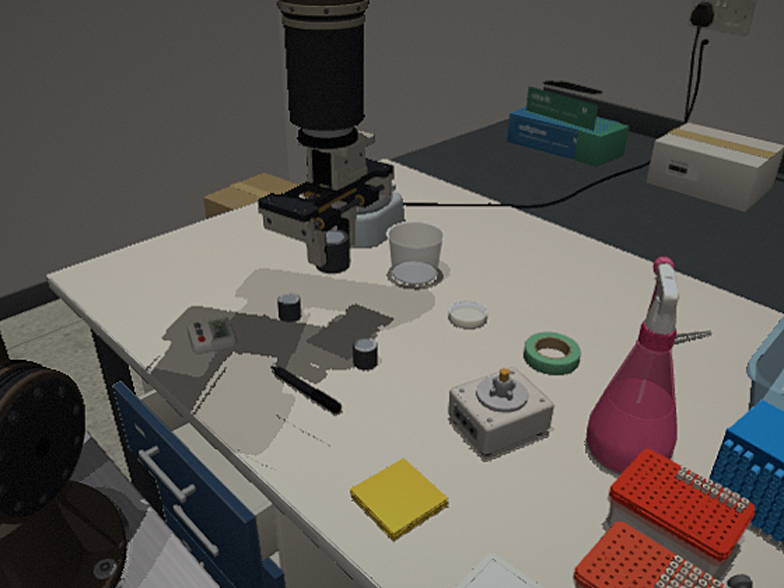

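The cell is lifted. Carrying it over the head.

>>> {"fn": "play_rows", "kwargs": {"steps": [{"gripper": 0.4,"tx": 0,"ty": 0.3,"tz": 0.04,"ax": 0,"ay": 0,"az": 0},{"gripper": 0.4,"tx": 0,"ty": 0.5,"tz": 0.07,"ax": 0,"ay": 0,"az": 0},{"gripper": 0.4,"tx": 0,"ty": 0.7,"tz": 0.1,"ax": 0,"ay": 0,"az": 0},{"gripper": 0.4,"tx": 0,"ty": 0.7,"tz": 0.1,"ax": 0,"ay": 0,"az": 0},{"gripper": 0.4,"tx": 0,"ty": 0.7,"tz": 0.1,"ax": 0,"ay": 0,"az": 0},{"gripper": 0.4,"tx": 0,"ty": 0.7,"tz": 0.1,"ax": 0,"ay": 0,"az": 0},{"gripper": 0.4,"tx": 0,"ty": 0.7,"tz": 0.1,"ax": 0,"ay": 0,"az": 0},{"gripper": 0.4,"tx": 0,"ty": 0.7,"tz": 0.1,"ax": 0,"ay": 0,"az": 0},{"gripper": 0.4,"tx": 0,"ty": 0.7,"tz": 0.1,"ax": 0,"ay": 0,"az": 0},{"gripper": 0.4,"tx": 0,"ty": 0.7,"tz": 0.1,"ax": 0,"ay": 0,"az": 0},{"gripper": 0.4,"tx": 0,"ty": 0.7,"tz": 0.1,"ax": 0,"ay": 0,"az": 0},{"gripper": 0.4,"tx": 0,"ty": 0.7,"tz": 0.1,"ax": 0,"ay": 0,"az": 0},{"gripper": 0.4,"tx": 0,"ty": 0.7,"tz": 0.1,"ax": 0,"ay": 0,"az": 0},{"gripper": 0.4,"tx": 0,"ty": 0.7,"tz": 0.1,"ax": 0,"ay": 0,"az": 0},{"gripper": 0.4,"tx": 0,"ty": 0.7,"tz": 0.1,"ax": 0,"ay": 0,"az": 0},{"gripper": 0.4,"tx": 0,"ty": 0.7,"tz": 0.1,"ax": 0,"ay": 0,"az": 0},{"gripper": 0.4,"tx": 0,"ty": 0.5,"tz": 0.07,"ax": 0,"ay": 0,"az": 0},{"gripper": 0.4,"tx": 0,"ty": 0.4,"tz": 0.04,"ax": 0,"ay": 0,"az": 0}]}}

```text
t: 8.87
eef_pos: [0.5255, -0.2034, 0.3114]
ee_rot: [-0.267, 1.569, 3.086]
force: [0.3, 0.5, -1.0]
width: 0.0472
```

>>> {"fn": "play_rows", "kwargs": {"steps": [{"gripper": 0.4,"tx": 0,"ty": 0,"tz": 0,"ax": 1,"ay": 0,"az": 0},{"gripper": 0.4,"tx": 0,"ty": 0,"tz": 0,"ax": 1,"ay": 0,"az": 0},{"gripper": 0.4,"tx": 0,"ty": 0,"tz": 0,"ax": 1,"ay": 0,"az": 0},{"gripper": 0.4,"tx": 0,"ty": 0,"tz": 0,"ax": 1,"ay": 0,"az": 0},{"gripper": 0.4,"tx": 0,"ty": 0,"tz": 0,"ax": 1,"ay": 0,"az": 0},{"gripper": 0.4,"tx": 0,"ty": 0,"tz": 0,"ax": 0,"ay": 0,"az": 0},{"gripper": 0.4,"tx": 0,"ty": 0,"tz": 0,"ax": 0,"ay": 0,"az": 0}]}}

```text
t: 9.45
eef_pos: [0.5259, -0.2018, 0.3119]
ee_rot: [0.227, 1.57, 3.061]
force: [-0.0, -0.3, -0.8]
width: 0.0478
```

```bash
python3 -c "
from h import *
for n in('scene','top'):
  im=optics.grab_frame(n); r,c=world2pix(n,[.5258,-.2018,.1]); r=int(r);c=int(c)
  cv2.imwrite('pics/h_%s.png'%n,cv2.resize(im[r-40:r+40,c-50:c+50,::-1],None,fx=8,fy=8,interpolation=2)); print(n,r-40,c-50)
  print(finder.pinpoint('cell_centre',n)[:2],finder.pinpoint('cell_foot',n)[:1])
plan([.5258,-.2018,.312],-18)"
```

```text
scene 218 310
[{'location': [238.3, 365.8], 'confidence': 0.89}, {'location': [249.2, 259.2], 'confidence': 0.78}] [{'location': [262.1, 260.1], 'confidence': 0.91}]
top 186 328
[{'location': [253.3, 200.8], 'confidence': 0.71}, {'location': [221.5, 380.4], 'confidence': 0.63}] [{'location': [222.0, 380.4], 'confidence': 0.48}]
t 9.75 pos [ 0.526  -0.2016  0.3122] jaw 162.26 xdir [-0. -0. -1.] F [-0.24 -0.07 -2.  ] M [ 0.074 -0.096 -0.054] w 0.0475 q [-0.019  0.255 -0.363  0.    -0.952 -0.291]
tool units [0.006 0.008 0.006]
ax units (6deg) 0.044
```

View pics/h_scene.png

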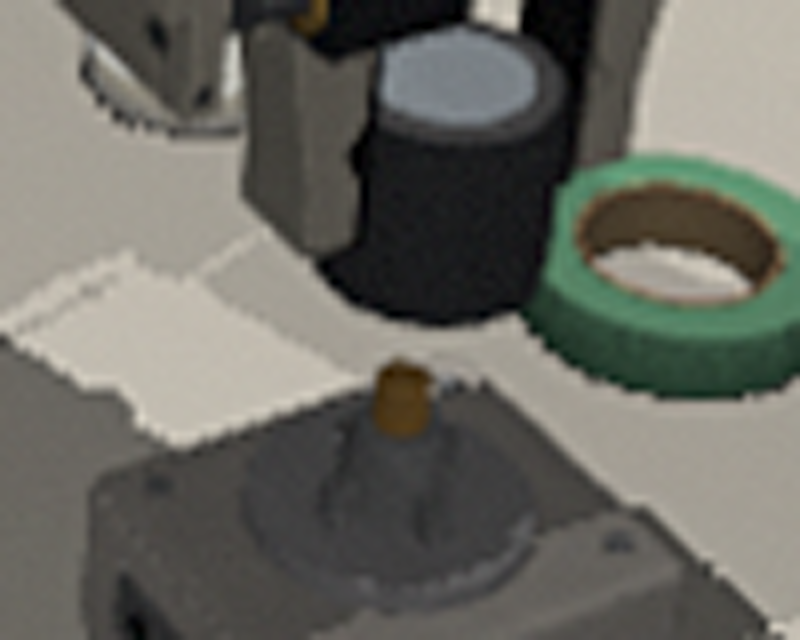

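View pics/h_top.png

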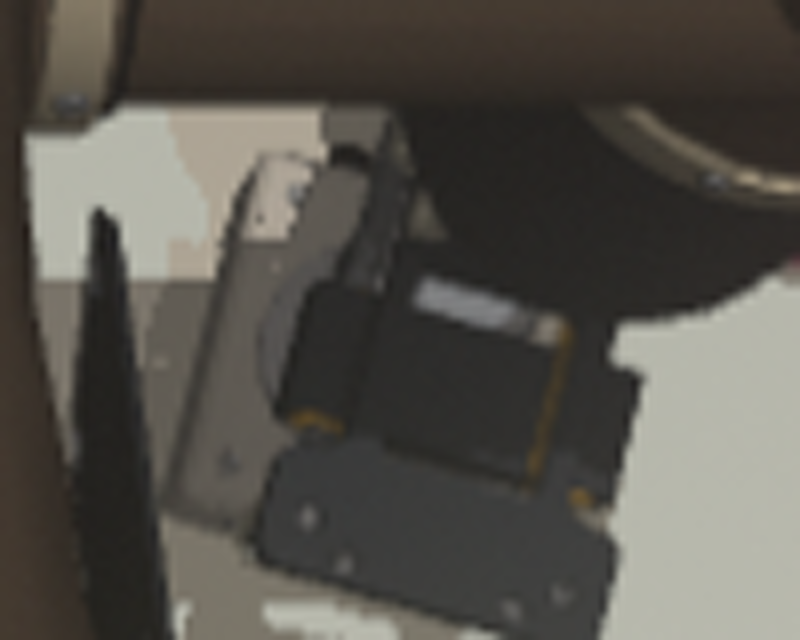

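```bash
cat >> h.py <<'E'
def overlay(fn,xy,zb,seat=(.5258,-.2018),f=8):
    n="scene";im=optics.grab_frame(n);im=cv2.resize(im,None,fx=f,fy=f,interpolation=cv2.INTER_CUBIC)
    t=np.linspace(0,2*np.pi,120)
    for c,r,z,col in((xy,.024,zb,(0,255,0)),(xy,.024,zb+.044,(255,0,0)),(seat,.031,.056,(255,0,0)),(seat,.006,.088,(0,255,0))):
        p=np.array([world2pix(n,[c[0]+r*np.cos(a),c[1]+r*np.sin(a),z])[::-1] for a in t])
        cv2.polylines(im,[np.round(((p+.5)*f-.5)*8).astype(int)],True,col,1,shift=3)
    r,c=world2pix(n,[*seat,.1]);r=int(r);c=int(c);save(im[(r-40)*f:(r+36)*f,(c-50)*f:(c+50)*f],fn,1)
E
python3 -c "
from h import *
s=telemetry.get_state();overlay('ov1.png',s['eef_pos'][:2],s['eef_pos'][2]-.1947)"
```

```text
(no output)
```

View pics/ov1.png

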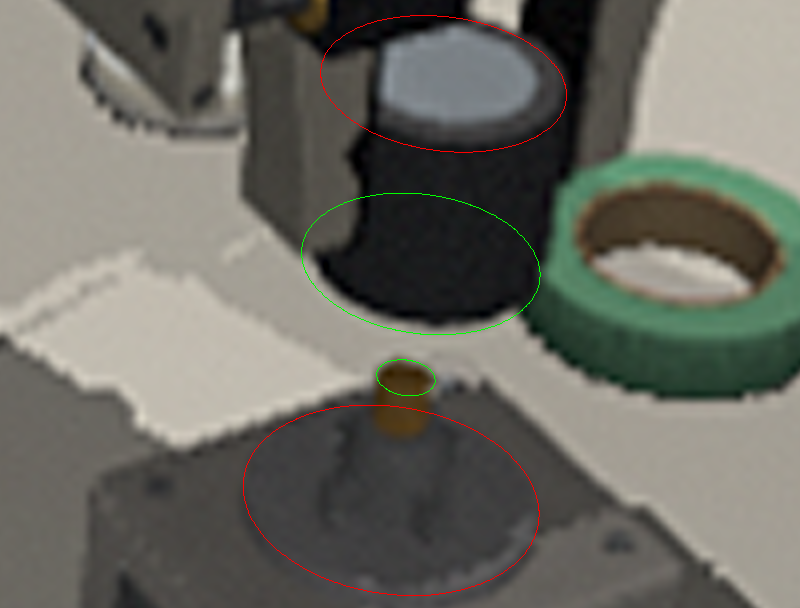

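The overlay agrees laterally to about 1 mm. Vertically the cell looks 1 px (about 2 mm) high, which may be calibration. I'll lower over the plunger and feel from there.

>>> {"fn": "play_rows", "kwargs": {"steps": [{"gripper": 0.4,"tx": 0.2,"ty": 0,"tz": 0,"ax": 0,"ay": 0,"az": 0},{"gripper": 0.4,"tx": 0.3,"ty": 0,"tz": 0,"ax": 0,"ay": 0,"az": 0},{"gripper": 0.4,"tx": 0.3,"ty": 0,"tz": 0,"ax": 0,"ay": 0,"az": 0},{"gripper": 0.4,"tx": 0.3,"ty": 0,"tz": 0,"ax": 0,"ay": 0,"az": 0},{"gripper": 0.4,"tx": 0.3,"ty": 0,"tz": 0,"ax": 0,"ay": 0,"az": 0},{"gripper": 0.4,"tx": 0.1,"ty": 0,"tz": 0,"ax": 0,"ay": 0,"az": 0},{"gripper": 0.4,"tx": 0,"ty": 0,"tz": 0,"ax": 0,"ay": 0,"az": 0},{"gripper": 0.4,"tx": 0,"ty": 0,"tz": 0,"ax": 0,"ay": 0,"az": 0}]}}

```text
t: 10.47
eef_pos: [0.5261, -0.2017, 0.2744]
ee_rot: [0.561, 1.57, -2.891]
force: [0.7, 0.3, -1.2]
width: 0.0473
```

```bash
python3 -c "
from h import *
plan([.5258,-.2018,.2597],-18)
s=telemetry.get_state();overlay('ov2.png',s['eef_pos'][:2],s['eef_pos'][2]-.1947)"
```

```text
t 10.47 pos [ 0.5261 -0.2017  0.2744] jaw 162.20 xdir [-6.e-04 -1.e-04 -1.e+00] F [ 0.72  0.3  -1.18] M [ 0.086 -0.038 -0.031] w 0.0473 q [-0.019  0.297 -0.406  0.    -0.868 -0.292]
tool units [0.59  0.009 0.008]
ax units (6deg) 0.034
```

View pics/ov2.png

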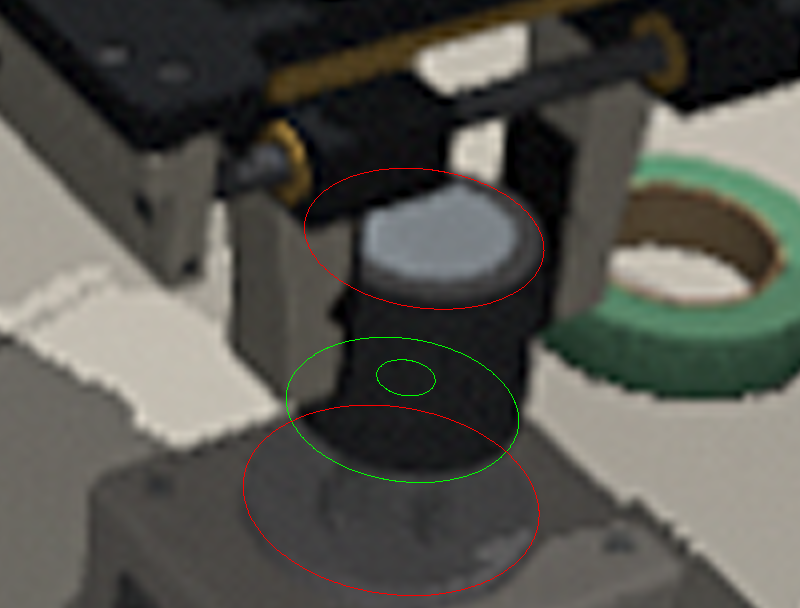

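>>> {"fn": "play_rows", "kwargs": {"steps": [{"gripper": 0.4,"tx": 0.04,"ty": 0,"tz": 0,"ax": 0,"ay": 0,"az": 0},{"gripper": 0.4,"tx": 0.04,"ty": 0,"tz": 0,"ax": 0,"ay": 0,"az": 0},{"gripper": 0.4,"tx": 0.04,"ty": 0,"tz": 0,"ax": 0,"ay": 0,"az": 0},{"gripper": 0.4,"tx": 0.04,"ty": 0,"tz": 0,"ax": 0,"ay": 0,"az": 0},{"gripper": 0.4,"tx": 0.04,"ty": 0,"tz": 0,"ax": 0,"ay": 0,"az": 0},{"gripper": 0.4,"tx": 0.04,"ty": 0,"tz": 0,"ax": 0,"ay": 0,"az": 0}]}}

```text
t: 11.02
eef_pos: [0.526, -0.2016, 0.2686]
ee_rot: [-2.835, 1.571, -0.004]
force: [0.8, -0.2, -1.2]
width: 0.0474
```

>>> {"fn": "play_rows", "kwargs": {"steps": [{"gripper": 0.4,"tx": 0.04,"ty": 0,"tz": 0,"ax": 0,"ay": 0,"az": 0},{"gripper": 0.4,"tx": 0.04,"ty": 0,"tz": 0,"ax": 0,"ay": 0,"az": 0}]}}

```text
t: 11.18
eef_pos: [0.526, -0.2016, 0.2666]
ee_rot: [-1.341, 1.571, 1.49]
force: [0.8, 0.0, -0.9]
width: 0.0475
```

>>> {"fn": "play_rows", "kwargs": {"steps": [{"gripper": 0.4,"tx": 0.04,"ty": 0,"tz": 0,"ax": 0,"ay": 0,"az": 0},{"gripper": 0.4,"tx": 0.04,"ty": 0,"tz": 0,"ax": 0,"ay": 0,"az": 0}]}}

```text
t: 11.35
eef_pos: [0.5259, -0.2016, 0.2646]
ee_rot: [0.26, 1.57, 3.091]
force: [-1.6, 0.4, 1.0]
width: 0.0474
```

>>> {"fn": "play_rows", "kwargs": {"steps": [{"gripper": 0.4,"tx": 0,"ty": 0.01,"tz": 0.03,"ax": 0,"ay": 0,"az": 0},{"gripper": 0.4,"tx": 0.04,"ty": 0,"tz": 0,"ax": 0,"ay": 0,"az": 0},{"gripper": 0.4,"tx": 0.04,"ty": 0,"tz": 0,"ax": 0,"ay": 0,"az": 0}]}}

```text
t: 11.6
eef_pos: [0.5252, -0.2017, 0.2627]
ee_rot: [-2.923, 1.571, -0.092]
force: [0.5, 0.2, -1.6]
width: 0.0473
```

>>> {"fn": "play_rows", "kwargs": {"steps": [{"gripper": 0.4,"tx": 0.04,"ty": 0,"tz": 0,"ax": 0,"ay": 0,"az": 0}]}}

```text
t: 11.68
eef_pos: [0.5252, -0.2016, 0.2616]
ee_rot: [-2.553, 1.571, 0.278]
force: [-0.8, 0.5, -1.3]
width: 0.0475
```

>>> {"fn": "play_rows", "kwargs": {"steps": [{"gripper": 0.4,"tx": 0.03,"ty": 0,"tz": 0,"ax": 0,"ay": 0,"az": 0}]}}

```text
t: 11.77
eef_pos: [0.5252, -0.2016, 0.2608]
ee_rot: [-1.683, 1.571, 1.148]
force: [-0.0, -0.1, -1.3]
width: 0.047
```

Free on the spigot, with no lateral force. Continuing down to feel the lugs.

>>> {"fn": "play_rows", "kwargs": {"steps": [{"gripper": 0.4,"tx": 0.03,"ty": 0,"tz": 0,"ax": 0,"ay": 0,"az": 0}]}}

```text
t: 11.85
eef_pos: [0.5252, -0.2016, 0.2601]
ee_rot: [1.314, 1.571, -2.139]
force: [0.4, 0.1, -0.5]
width: 0.0476
```

>>> {"fn": "play_rows", "kwargs": {"steps": [{"gripper": 0.4,"tx": 0.03,"ty": 0,"tz": 0,"ax": 0,"ay": 0,"az": 0}]}}

```text
t: 11.93
eef_pos: [0.5253, -0.2017, 0.2596]
ee_rot: [1.583, 1.571, -1.869]
force: [-3.9, 1.7, 9.4]
width: 0.0474
```

>>> {"fn": "play_rows", "kwargs": {"steps": [{"gripper": 0.4,"tx": 0.02,"ty": 0,"tz": 0,"ax": 0,"ay": 0,"az": 0}]}}

```text
t: 12.02
eef_pos: [0.5253, -0.2017, 0.2596]
ee_rot: [2.007, 1.57, -1.445]
force: [-4.1, 2.8, 10.9]
width: 0.047
```

```bash
python3 -c "
from h import *
plan([.5252,-.2018,.2597],-18)"
```

```text
t 12.02 pos [ 0.5253 -0.2017  0.2596] jaw 162.22 xdir [ 0.e+00 -3.e-04 -1.e+00] F [-4.12  2.79 10.89] M [1.045 1.517 0.019] w 0.0470 q [-0.019  0.314 -0.423  0.    -0.834 -0.292]
tool units [-0.004  0.006  0.001]
ax units (6deg) 0.036
```

Resting on the lugs at TCP z 0.2596 (as predicted) with about 11 N. Now turning in small steps.

>>> {"fn": "play_rows", "kwargs": {"steps": [{"gripper": 0.4,"tx": 0,"ty": 0,"tz": 0,"ax": -0.5,"ay": 0,"az": 0},{"gripper": 0.4,"tx": 0,"ty": 0,"tz": 0,"ax": -0.5,"ay": 0,"az": 0}]}}

```text
t: 12.18
eef_pos: [0.5253, -0.2015, 0.2597]
ee_rot: [-2.978, 1.57, -0.04]
force: [-2.1, 3.1, 6.4]
width: 0.0472
```

```bash
python3 -c "
from h import *
plan([.5252,-.2018,.2597],-18)"
```

```text
t 12.18 pos [ 0.5253 -0.2015  0.2597] jaw 168.33 xdir [ 6.e-04 -0.e+00 -1.e+00] F [-2.14  3.09  6.44] M [ 1.173  0.87  -0.088] w 0.0472 q [-0.018  0.313 -0.423  0.    -0.833 -0.185]
tool units [-0.001  0.011  0.001]
ax units (6deg) 1.055
```

>>> {"fn": "play_rows", "kwargs": {"steps": [{"gripper": 0.4,"tx": 0,"ty": 0,"tz": 0,"ax": -0.5,"ay": 0,"az": 0},{"gripper": 0.4,"tx": 0,"ty": 0,"tz": 0,"ax": -0.5,"ay": 0,"az": 0}]}}

```text
t: 12.35
eef_pos: [0.5252, -0.2015, 0.2597]
ee_rot: [-2.983, 1.57, 0.06]
force: [-3.1, 1.7, 6.1]
width: 0.0477
```

```bash
python3 -c "
from h import *
plan([.5252,-.2018,.2597],-18)"
```

```text
t 12.35 pos [ 0.5252 -0.2015  0.2597] jaw 174.35 xdir [ 6.e-04  0.e+00 -1.e+00] F [-3.07  1.74  6.11] M [ 1.112  0.892 -0.082] w 0.0477 q [-0.018  0.313 -0.423 -0.    -0.833 -0.08 ]
tool units [-0.001  0.012  0.001]
ax units (6deg) 2.058
```

>>> {"fn": "play_rows", "kwargs": {"steps": [{"gripper": 0.4,"tx": 0.02,"ty": 0,"tz": 0,"ax": -0.5,"ay": 0,"az": 0},{"gripper": 0.4,"tx": 0,"ty": 0,"tz": 0,"ax": -0.5,"ay": 0,"az": 0}]}}

```text
t: 12.52
eef_pos: [0.5253, -0.2015, 0.2596]
ee_rot: [2.972, 1.57, -0.163]
force: [-3.8, 3.2, 10.8]
width: 0.0474
```

>>> {"fn": "play_rows", "kwargs": {"steps": [{"gripper": 0.4,"tx": 0,"ty": 0,"tz": 0,"ax": -0.5,"ay": 0,"az": 0},{"gripper": 0.4,"tx": 0,"ty": 0,"tz": 0,"ax": -0.5,"ay": 0,"az": 0}]}}

```text
t: 12.68
eef_pos: [0.5253, -0.2015, 0.2596]
ee_rot: [2.86, 1.57, -0.171]
force: [-2.3, 3.5, 9.8]
width: 0.0474
```

```bash
python3 -c "
from h import *
plan([.5252,-.2018,.2597],-18)"
```

```text
t 12.68 pos [ 0.5253 -0.2015  0.2596] jaw -173.65 xdir [ 8.e-04 -1.e-04 -1.e+00] F [-2.33  3.47  9.77] M [ 1.137  1.401 -0.106] w 0.0474 q [-0.018  0.313 -0.424  0.    -0.833  0.129]
tool units [-0.003  0.01   0.004]
ax units (6deg) 4.059
```

>>> {"fn": "play_rows", "kwargs": {"steps": [{"gripper": 0.4,"tx": 0,"ty": 0,"tz": 0,"ax": -0.5,"ay": 0,"az": 0},{"gripper": 0.4,"tx": 0,"ty": 0,"tz": 0,"ax": -0.5,"ay": 0,"az": 0}]}}

```text
t: 12.85
eef_pos: [0.5253, -0.2016, 0.2596]
ee_rot: [2.652, 1.57, -0.274]
force: [-3.1, 2.6, 8.8]
width: 0.0473
```

>>> {"fn": "play_rows", "kwargs": {"steps": [{"gripper": 0.4,"tx": 0,"ty": 0,"tz": 0,"ax": -0.5,"ay": 0,"az": 0},{"gripper": 0.4,"tx": 0,"ty": 0,"tz": 0,"ax": -0.5,"ay": 0,"az": 0}]}}

```text
t: 13.02
eef_pos: [0.5253, -0.2016, 0.2595]
ee_rot: [2.518, 1.57, -0.303]
force: [-2.4, 1.5, 8.4]
width: 0.0478
```

>>> {"fn": "play_rows", "kwargs": {"steps": [{"gripper": 0.4,"tx": 0,"ty": 0,"tz": 0,"ax": -0.5,"ay": 0,"az": 0},{"gripper": 0.4,"tx": 0,"ty": 0,"tz": 0,"ax": -0.5,"ay": 0,"az": 0}]}}

```text
t: 13.18
eef_pos: [0.5253, -0.2016, 0.2593]
ee_rot: [2.517, 1.57, -0.2]
force: [-1.7, 1.7, 4.3]
width: 0.0475
```

>>> {"fn": "play_rows", "kwargs": {"steps": [{"gripper": 0.4,"tx": 0,"ty": 0,"tz": 0,"ax": -0.5,"ay": 0,"az": 0},{"gripper": 0.4,"tx": 0,"ty": 0,"tz": 0,"ax": -0.5,"ay": 0,"az": 0}]}}

```text
t: 13.35
eef_pos: [0.5252, -0.2016, 0.2588]
ee_rot: [2.743, 1.57, 0.131]
force: [0.3, 1.1, -1.5]
width: 0.0473
```

```bash
python3 -c "
from h import *
plan([.5252,-.2018,.2597],-18)"
```

```text
t 13.35 pos [ 0.5252 -0.2016  0.2588] jaw -149.66 xdir [ 4.e-04  0.e+00 -1.e+00] F [ 0.29  1.09 -1.54] M [0.155 0.17  0.005] w 0.0473 q [-0.019  0.314 -0.424 -0.    -0.832  0.548]
tool units [-0.035  0.008  0.004]
ax units (6deg) 8.057
```

The force has vanished and z dropped at jaw ≈30°, so the keyways are over the lugs. Going down slowly.

>>> {"fn": "play_rows", "kwargs": {"steps": [{"gripper": 0.4,"tx": 0.03,"ty": 0,"tz": 0,"ax": 0,"ay": 0,"az": 0},{"gripper": 0.4,"tx": 0.03,"ty": 0,"tz": 0,"ax": 0,"ay": 0,"az": 0}]}}

```text
t: 13.52
eef_pos: [0.5252, -0.2016, 0.2572]
ee_rot: [2.136, 1.571, -0.481]
force: [-1.6, 0.4, 2.4]
width: 0.0471
```

```bash
python3 -c "
from h import *
plan([.5252,-.2018,.2507],-18)"
```

```text
t 13.52 pos [ 0.5252 -0.2016  0.2572] jaw -149.89 xdir [ 2.e-04 -1.e-04 -1.e+00] F [-1.58  0.42  2.44] M [0.423 0.637 0.01 ] w 0.0471 q [-0.019  0.316 -0.426  0.    -0.828  0.544]
tool units [0.258 0.005 0.004]
ax units (6deg) 8.018
```

>>> {"fn": "play_rows", "kwargs": {"steps": [{"gripper": 0.4,"tx": 0.04,"ty": 0,"tz": 0,"ax": 0,"ay": 0,"az": 0},{"gripper": 0.4,"tx": 0.04,"ty": 0,"tz": 0,"ax": 0,"ay": 0,"az": 0}]}}

```text
t: 13.68
eef_pos: [0.5252, -0.2017, 0.255]
ee_rot: [1.781, 1.571, -0.835]
force: [-2.1, 1.1, 4.8]
width: 0.0473
```

>>> {"fn": "play_rows", "kwargs": {"steps": [{"gripper": 0.4,"tx": 0.04,"ty": 0,"tz": 0,"ax": 0,"ay": 0,"az": 0},{"gripper": 0.4,"tx": 0.04,"ty": 0,"tz": 0,"ax": 0,"ay": 0,"az": 0}]}}

```text
t: 13.85
eef_pos: [0.5253, -0.2016, 0.253]
ee_rot: [1.696, 1.571, -0.919]
force: [-2.5, 0.9, 5.2]
width: 0.0472
```

```bash
python3 -c "
from h import *
plan([.5252,-.2018,.2507],-18)"
```

```text
t 13.85 pos [ 0.5253 -0.2016  0.253 ] jaw -149.83 xdir [ 1.e-04 -1.e-04 -1.e+00] F [-2.45  0.9   5.2 ] M [0.606 0.886 0.04 ] w 0.0472 q [-0.019  0.322 -0.43   0.    -0.819  0.545]
tool units [0.094 0.004 0.005]
ax units (6deg) 8.028
```

>>> {"fn": "play_rows", "kwargs": {"steps": [{"gripper": 0.4,"tx": 0.03,"ty": 0,"tz": 0,"ax": 0,"ay": 0,"az": 0},{"gripper": 0.4,"tx": 0.03,"ty": 0,"tz": 0,"ax": 0,"ay": 0,"az": 0}]}}

```text
t: 14.02
eef_pos: [0.5253, -0.2017, 0.2516]
ee_rot: [1.729, 1.571, -0.886]
force: [-2.5, 1.3, 7.6]
width: 0.0472
```

>>> {"fn": "play_rows", "kwargs": {"steps": [{"gripper": 0.4,"tx": 0.03,"ty": 0,"tz": 0,"ax": 0,"ay": 0,"az": 0}]}}

```text
t: 14.1
eef_pos: [0.5253, -0.2017, 0.2509]
ee_rot: [1.742, 1.571, -0.873]
force: [-2.3, 1.5, 7.3]
width: 0.0475
```

>>> {"fn": "play_rows", "kwargs": {"steps": [{"gripper": 0.4,"tx": 0.02,"ty": 0,"tz": 0,"ax": 0,"ay": 0,"az": 0}]}}

```text
t: 14.18
eef_pos: [0.5253, -0.2016, 0.2508]
ee_rot: [1.461, 1.571, -1.154]
force: [-6.1, 3.1, 15.3]
width: 0.0475
```

>>> {"fn": "play_rows", "kwargs": {"steps": [{"gripper": 0.4,"tx": 0.01,"ty": 0,"tz": 0,"ax": 0,"ay": 0,"az": 0},{"gripper": 0.4,"tx": 0,"ty": 0,"tz": 0,"ax": 0,"ay": 0,"az": 0},{"gripper": 0.4,"tx": 0,"ty": 0,"tz": 0,"ax": 0,"ay": 0,"az": 0},{"gripper": 0.4,"tx": 0,"ty": 0,"tz": 0,"ax": 0,"ay": 0,"az": 0},{"gripper": 0.4,"tx": 0,"ty": 0,"tz": 0,"ax": 0,"ay": 0,"az": 0},{"gripper": 0.4,"tx": 0,"ty": 0,"tz": 0,"ax": 0,"ay": 0,"az": 0}]}}

```text
t: 14.68
eef_pos: [0.5252, -0.2016, 0.2508]
ee_rot: [1.916, 1.57, -0.699]
force: [-3.6, 3.1, 11.9]
width: 0.0473
```

```bash
python3 -c "
from h import *
plan([.5252,-.2018,.2507],-18)
s=telemetry.get_state();overlay('ov3.png',s['eef_pos'][:2],.056)
save(optics.grab_frame('scene'),'s4.png')"
```

```text
t 14.68 pos [ 0.5252 -0.2016  0.2508] jaw -149.82 xdir [ 4.e-04 -3.e-04 -1.e+00] F [-3.61  3.08 11.95] M [1.116 1.746 0.016] w 0.0473 q [-0.019  0.324 -0.433  0.    -0.813  0.545]
tool units [0.003 0.006 0.004]
ax units (6deg) 8.03
```

View pics/ov3.png

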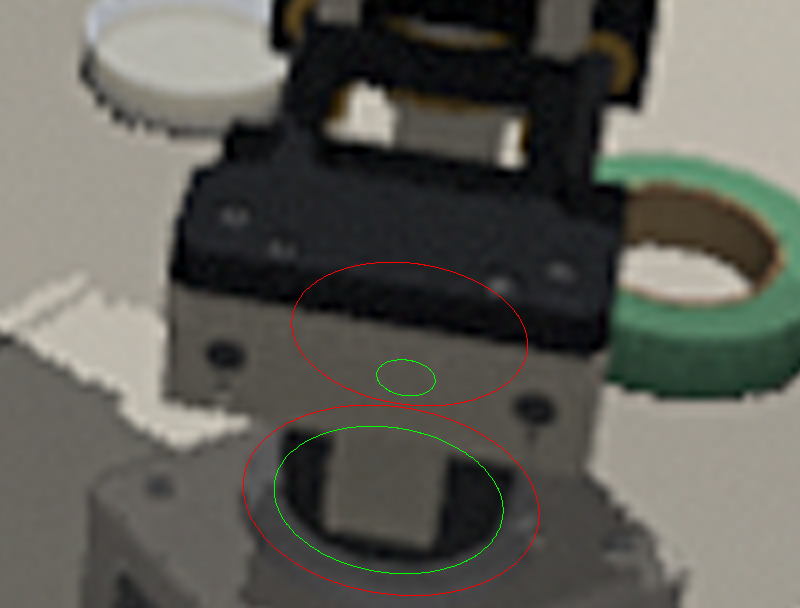

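View pics/s4.png

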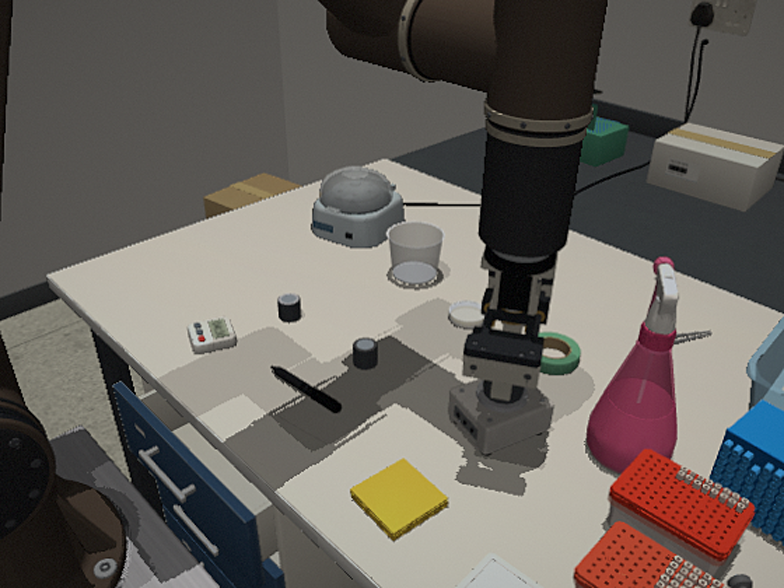

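>>> {"fn": "play_rows", "kwargs": {"steps": [{"gripper": 0.4,"tx": 0.02,"ty": 0,"tz": 0,"ax": 0,"ay": 0,"az": 0},{"gripper": 0.4,"tx": 0,"ty": 0,"tz": 0,"ax": 0,"ay": 0,"az": 0},{"gripper": 0.4,"tx": 0,"ty": 0,"tz": 0,"ax": 0,"ay": 0,"az": 0},{"gripper": 0.4,"tx": 0,"ty": 0,"tz": 0,"ax": 0,"ay": 0,"az": 0},{"gripper": 0.4,"tx": 0,"ty": 0,"tz": 0,"ax": 0,"ay": 0,"az": 0},{"gripper": 0.4,"tx": 0,"ty": 0,"tz": 0,"ax": 0,"ay": 0,"az": 0},{"gripper": 0.4,"tx": 0,"ty": 0,"tz": 0,"ax": 0,"ay": 0,"az": 0},{"gripper": 0.4,"tx": 0,"ty": 0,"tz": 0,"ax": 0,"ay": 0,"az": 0},{"gripper": 0.4,"tx": 0,"ty": 0,"tz": 0,"ax": 0,"ay": 0,"az": 0},{"gripper": 0.4,"tx": 0,"ty": 0,"tz": 0,"ax": 0,"ay": 0,"az": 0},{"gripper": 0.4,"tx": 0,"ty": 0,"tz": 0,"ax": 0,"ay": 0,"az": 0},{"gripper": 0.4,"tx": 0,"ty": 0,"tz": 0,"ax": 0,"ay": 0,"az": 0}]}}

```text
t: 15.78
eef_pos: [0.5252, -0.2016, 0.2507]
ee_rot: [2.009, 1.57, -0.606]
force: [-6.5, 4.7, 15.5]
width: 0.0475
```

```bash
python3 -c "
from h import *
plan([.5252,-.2018,.2507],-18)
optics.grab_frame('scene');plan([.5252,-.2018,.2507])"
```

```text
t 15.78 pos [ 0.5252 -0.2016  0.2507] jaw -149.81 xdir [ 5.e-04 -4.e-04 -1.e+00] F [-6.48  4.68 15.52] M [ 1.471  2.297 -0.029] w 0.0475 q [-0.018  0.324 -0.433  0.    -0.813  0.545]
tool units [0.001 0.007 0.003]
ax units (6deg) 8.031
t 15.83 pos [ 0.5252 -0.2016  0.2507] jaw -149.81 xdir [ 5.e-04 -4.e-04 -1.e+00] F [-6.56  4.38 16.86] M [ 1.49   2.331 -0.015] w 0.0475 q [-0.018  0.324 -0.433  0.    -0.813  0.545]
tool units [0.002 0.007 0.003]
```

A rigid stop, with TCP z 8.9 mm below the lug contact. I'll relieve the slight side force.

>>> {"fn": "play_rows", "kwargs": {"steps": [{"gripper": 0.4,"tx": 0,"ty": -0.02,"tz": 0.01,"ax": 0,"ay": 0,"az": 0},{"gripper": 0.4,"tx": 0,"ty": 0,"tz": 0,"ax": 0,"ay": 0,"az": 0},{"gripper": 0.4,"tx": 0,"ty": 0,"tz": 0,"ax": 0,"ay": 0,"az": 0},{"gripper": 0.4,"tx": 0,"ty": 0,"tz": 0,"ax": 0,"ay": 0,"az": 0},{"gripper": 0.4,"tx": 0,"ty": 0,"tz": 0,"ax": 0,"ay": 0,"az": 0},{"gripper": 0.4,"tx": 0,"ty": 0,"tz": 0,"ax": 0,"ay": 0,"az": 0}]}}

```text
t: 16.33
eef_pos: [0.525, -0.2015, 0.2507]
ee_rot: [2.089, 1.569, -0.525]
force: [-4.0, 2.4, 14.1]
width: 0.0474
```

```bash
python3 -c "
from h import *
plan([.5252,-.2018,.2507],-18)"
```

```text
t 16.33 pos [ 0.525  -0.2015  0.2507] jaw -149.81 xdir [ 1.2e-03 -7.0e-04 -1.0e+00] F [-4.03  2.44 14.14] M [ 0.794  1.724 -0.011] w 0.0474 q [-0.018  0.324 -0.434  0.001 -0.812  0.544]
tool units [0.    0.014 0.001]
ax units (6deg) 8.032
```

```bash
python3 -c "
from h import *
print(job_done())"
```

```text
the job is handed in; nothing more can be done
None
```

I picked the largest of the three cells, the middle one, by its collar at 30 N grip and set it over the spigot. I felt the lugs at TCP z 0.2596 and turned about 48° until it dropped over them. I then pressed it home at about 10 mm/s and handed the job in at t ≈ 16.3 s with the cell still held and pushed down.

**Last checks:**
- **Seating:** TCP z was 0.2507, 8.9 mm below the lug contact. That matches the predicted seat height and the 9 mm lug height, and it was a rigid stop.
- **Push and grip:** The push read about 14 N and was steady, with the opening at 47.4 mm.
- **Bystanders:** In the last full scene picture, taken at t ≈ 14.8 s, the bystanders in view looked undisturbed. The petri dish and label tape were partly hidden behind the gripper. I judged this by eye, without measuring.

**What disagreed or was not checked:**
- While carrying the cell, the camera overlay showed it about 1 px (2 mm) higher than the arm's reading. The contact heights backed the arm's reading.
- A side force of about 8 N on the seated cell fell to about 5 N after a shift of roughly 0.5 mm. The small remainder was left.
- I had no reading of the plunger's travel, so "fully home" rests on the height and force checks.
- The top camera was blocked by the arm when I looked before lowering, and I did not look through it again.

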